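# Load the core carrier and lock its keeper bar

### The job

Get the core carrier ready to travel: first turn the knurled knob back to its zero stop so that the jaw is out of the lane, then stand every terracotta core print upright in the carrier's lane. Once they are all in, swing the yellow keeper bar shut over them until it clicks home in its detent, and after that swing the red hook fully closed over the end of the bar. Leave the core box, rammer, brass gauge and parting pin where they are.

Things in the scene. Friction and masses are not known exactly. Their poses are not given: they have to be found in the camera images.
- core1: terracotta core print (absent in some runs: None). Two stacked rounds, upright: a foot flange 40 mm across and 10 mm high, on it a neck 26 mm across, total height 48 mm; 75 g. Origin: centre of the underside, z up the axis. Grip the neck from above. 
- core2: terracotta core print (absent in some runs: None). Two stacked rounds, upright: a foot flange 40 mm across and 10 mm high, on it a neck 26 mm across, total height 48 mm; 75 g. Origin: centre of the underside, z up the axis. Grip the neck from above. 
- core3: terracotta core print (absent in some runs: None). Two stacked rounds, upright: a foot flange 40 mm across and 10 mm high, on it a neck 26 mm across, total height 48 mm; 75 g. Origin: centre of the underside, z up the axis. Grip the neck from above. 
- core4: terracotta core print (absent in some runs: None). Two stacked rounds, upright: a foot flange 40 mm across and 10 mm high, on it a neck 26 mm across, total height 48 mm; 75 g. Origin: centre of the underside, z up the axis. Grip the neck from above. 
- core5: terracotta core print (absent in some runs: None). Two stacked rounds, upright: a foot flange 40 mm across and 10 mm high, on it a neck 26 mm across, total height 48 mm; 75 g. Origin: centre of the underside, z up the axis. Grip the neck from above. 
- lane (a point): centre of the floor of the carrier's lane, 10 mm above the table (z up, y along the lane, x across). The lane is a straight shallow trough in a fixed green plate: inside 56 mm wide, 250 mm long (y -125 to +125), walls 10 mm high, 6 mm thick. Core prints stand on this floor; five fit in a row 46 mm apart. Shut, the keeper runs along the lane's middle line, 8 mm above their tops.
- jaw (a joint): travel of the steel jaw (52 mm wide, 31 mm high) that forms the lane's -y end, m: 0 is flush with the lane's end; the knob winds it into the lane, 10 mm per rad.
- windknob (a joint): turn of the knurled steel knob, rad: 0 at its zero stop (jaw fully back; the red line on the knob's bar points at the red mark); grows clockwise seen from above, up to 3.0. Turn it counter-clockwise to reach zero. Friction about 0.04 N m.
- windknob_grip (a point): on the knob's axis (lane frame x 0, y -325 mm), at the height to grip its cross bar: 44 mm long along this point's x, 14 mm thick along its y (pinch it here), from 20 mm below to 10 mm above this point. The knurled disc under it is 48 mm across, its top 20 mm below this point; the gear block's top (70 mm square) is 30 mm below.
- keeper (a joint): angle of the yellow keeper bar about its upright hinge, rad: 0 shut on its stop; grows to 1.6 as the free end swings to the lane frame's +x side. A sprung brass ball on the catch post (lane y -160 mm) clicks behind the bar: resistance from about 0.06 to 0.04 rad (some 10 N at the peg), past that the detent holds it. It stays where it is left.
- keeper_peg (a point): on the axis of the keeper's upright round steel peg (14 mm across, 40 mm tall), 20 mm below its top and 20 mm above the bar's upper face; 170 mm from the hinge. The bar is 24 mm wide, 10 mm thick, its upper face 76 mm above the table, and reaches 370 mm from the hinge.
- keeper_hinge (a point): on the keeper's upright hinge axis (lane frame x 0, y +165 mm), at the bar's underside, 66 mm above the table. In the lane's axes the peg is at hinge + 170 mm * (sin, -cos) of the joint angle.
- hook (a joint): angle of the red swing hook about its upright hinge, rad: 0 closed on its stop, lying across the keeper's free end with its nose down on the far side; grows to 1.9 as it swings out to the lane frame's -y side. It stays where it is left.
- hook_peg (a point): on the axis of the hook's upright round steel peg (12 mm across, 38 mm tall), 18 mm below its top and 20 mm above the hook's upper face; 55 mm from the hook's hinge.
- hook_hinge (a point): on the hook's upright hinge axis (lane frame x -40, y -185 mm), at the hook's underside, 78 mm above the table. In the lane's axes the peg is at hinge + 55 mm * (cos, -sin) of the joint angle.
- corebox: bystander: black resin core box, open, 90 x 150 x 50 mm; origin centre of underside
- rammer: bystander: boxwood rammer lying along its x, 210 mm long, 36 mm high; origin under its middle
- gauge: bystander: brass gauge cylinder standing upright, 32 mm across, 60 mm high; origin centre of underside
- pin: bystander: polished steel parting pin lying along its x, 10 mm shaft with a 40 mm wide, 18 mm high block head, 106 mm long; origin under its middle
Things that resemble listed ones, but are neither listed nor needed, are in the scene too. What is shaped like the core1 but black is not meant.

How it is judged:
By the outcome, as a careful person would: the job done as asked, in the order asked, and still so for the second after the job is handed in, with the robot touching nothing.
Of core1, core2, core3, core4, core5 only 3 to 5 are there at a start; the rules pass over those that are not, and their reading is None.
At some moment in a run one of core1, core2, core3, core4, core5 may be knocked a few centimetres aside while the robot is not near it.
It also fails if it takes over 210 s, if anything falls off the work surface, if the arm or the gripper's body presses on something with over 40 N, if the wrist force passes 120 N, or if a joint passes its speed limit or range.

### The arm

A 7-joint arm with a two-finger parallel gripper is mounted at the origin on the work surface. World frame = base frame: x ahead of the robot, y to its left, z up, the work surface at z = 0. Lengths are in m, angles in rad, forces in N, time in s.
With the tool pointing down it reaches from about 0.4 to 0.85 m from the base axis. Payload 6.9 kg.
Tool frame: the origin (TCP) lies midway between the tips of the shut fingers; the grasp point (between the pads) lies behind it (ctrl.pinch_z is the z of the grasp point in the tool frame, in m); z points along the fingers, y is the line along which they close (so a half turn about z gives the same grasp; the last joint's range is limited). The gripper opens to 85 mm and grips with 20 to 120 N. Pads are 22 mm wide; open, the fingers measure 114 mm over their backs; the gripper's body (76 mm by 85 mm) begins 54 mm behind the grasp point. The pads swing forward as they close: fully open they stand 13 mm farther back than shut.
Start: joints at [-1.012, 0.507, -0.238, 1.5, 0.126, 1.149, -0.155], TCP at [0.274, 0.562, 0.231] pointing down, gripper open.
Joint ranges: [-3.08, 3.08], [-0.24, 2.05], [-1.43, 1.35], [0, 2.5], [-1.52, 4.66], [0.17, 1.96], [-2.89, 2.89]. Speed limits (rad/s): [2.39, 2.39, 3.14, 3.14, 3.14, 3.14, 3.14].

### API

Orientations are given as a unit quaternion [w, x, y, z].
In Python, from station import ctrl, get_state, vision, ticket, models gives the robot as it stands. Calls block until the motion is done:
- ctrl.movep(position, orientation): joint-space move of the TCP to a pose.
- ctrl.movel(position, frame=None, max_speed=0.15): straight line of the TCP; frame=None keeps the orientation; max_speed is the mean speed in m/s.
- ctrl.set_joints(angles): joint-space move.
- ctrl.ungrasp() and ctrl.close_gripper(force=None): open the fingers fully, or close them until they stop; force is the grip in N (None keeps the last).
- ctrl.pause(seconds).
- ctrl.ik(position, orientation): joint angles nearest the present ones, or None.
- get_state(): the state.
- vision.grab_frame(name): name is "side" or "top"; returns (picture, depth): 400x640x3 uint8, blue, green, red; 400x640 float32, m along the optical axis (not along the pixel's ray), 0 where there is no reading.
- vision.camera_info(name): a dict with "mtx" (3x3 intrinsics, pixels), "dist_coeffs" ([k1, k2, p1, p2, k3] as OpenCV has them; the pictures are not rectified), "R" (3x3) and "t" (3): a world point X has camera coordinates R X + t. Camera axes: x right, y down, z forward; pixel columns grow to the right and rows downward; lengths in m; the calibration is good to about 2 mm. A picture is of the moment at which its call begins. camera_info takes no time and is no camera call.
A pose or a line that the arm cannot do raises ctrl.Unreachable and nothing moves.
- ticket.close_job(): hands the job in; it is judged then, once.
Trained networks look in the newest picture that a camera, given by its name, has taken for a name from the list of things; names that differ only in an ending like _2 or _b are one class to them, and where a whole thing is asked for, a point or a joint stands for the part that bears it (a point fixed in the world has none). Each returns a list of dicts, best first, with "p" (0 to 1); they miss things now and then, are a little off and sometimes report something else, mostly with a low value. They report only what shows in the picture. A call takes as long as a camera call. They do not tell look-alikes from the thing itself.
- models.recognise(camera, target): "point" ([column, row] in pixels, amid what is visible of it).
- models.masks_of(camera, target): "mask" (400x640 bool, what is visible of it) and "point" ([column, row] in pixels, amid what is visible of it).
The state is a dict: "time": time; "qpos": joint angles; "qd": joint speeds; "tau": joint torques, N m; "tcp_pos": TCP position; "eef_rot": TCP orientation; "contact_force": force on the tool from outside, world axes, zero at the start; "wrist_torque": the same for the moment, N m; "width": finger opening in m; "gripper_force": force on a finger pad.
Only numpy, scipy, OpenCV 4.12 (cv2) and the standard library are available. Lean on these libraries where they do the work, as an engineer would, in place of code of your own. Each camera call takes 0.05 s, during which the arm holds its last target. There are 200 camera calls.

## Working session

There is one attempt and no reset: what is moved stays moved. The work goes in short steps, each a Python script; the robot and the scene stay as the last script left them, time stands still between calls to the robot, and variables do not carry over. Pictures are saved under pics/ and viewed, at most 14 in all, crops included, and the job is handed in when it is done.

```bash
ls; mkdir -p pics; cat > h.py <<'E'
import numpy as np, cv2
from station import ctrl, get_state, vision, ticket, models
def info(c):
    d=vision.camera_info(c); return [np.array(d[k],float) for k in("mtx","dist_coeffs","R","t")]
def w2p(c,X):
    K,D,R,t=info(c); return cv2.projectPoints(np.array(X,float).reshape(-1,3),cv2.Rodrigues(R)[0],t,K,D)[0].reshape(-1,2)
def cloud(c,depth):
    K,D,R,t=info(c); v,u=np.mgrid[0:400,0:640]
    n=cv2.undistortPoints(np.stack([u,v],-1).reshape(-1,1,2).astype(float),K,D).reshape(400,640,2)
    P=np.dstack([n*depth[...,None],depth]); W=(P-t)@R
    W[depth<=0]=np.nan; return W
def ray(c,uv,z):
    K,D,R,t=info(c); n=cv2.undistortPoints(np.array(uv,float).reshape(-1,1,2),K,D).reshape(-1,2)
    d=np.c_[n,np.ones(len(n))]@R; o=-R.T@t; return o+d*((z-o[2])/d[:,2])[:,None]
def down(yaw): # tool z down, tool y axis at angle yaw (world)
    y=np.array([np.cos(yaw),np.sin(yaw),0]); z=np.array([0,0,-1.]); x=np.cross(y,z)
    from scipy.spatial.transform import Rotation as Ro
    q=Ro.from_matrix(np.c_[x,y,z]).as_quat(); return [q[3],q[0],q[1],q[2]]
E
python3 - <<'E'
from h import *
for c in("side","top"):
    im,d=vision.grab_frame(c); cv2.imwrite(f"pics/{c}0.png",im); np.save(f"{c}0.npy",d)
    K,D,R,t=info(c); print(c,K[0,0],-R.T@t,R[2])
    for n in("core1","windknob","keeper","keeper_peg","hook","hook_peg","lane","gauge","pin","rammer","corebox"):
        print(n,[(np.round(r["point"]).tolist(),round(r["p"],2)) for r in models.recognise(c,n)])
print(ctrl.pinch_z,get_state())
E
```

```text
pics
side 504.79395153637427 [ 0.00690378 -0.87781721  0.68856889] [ 0.4376274   0.74533125 -0.50295486]
core1 [([427.0, 272.0], 0.91), ([388.0, 256.0], 0.88), ([370.0, 224.0], 0.85), ([457.0, 289.0], 0.85), ([351.0, 209.0], 0.55), ([295.0, 163.0], 0.51)]
windknob [([357.0, 285.0], 0.7), ([322.0, 241.0], 0.61), ([304.0, 310.0], 0.17)]
keeper [([325.0, 158.0], 0.94)]
keeper_peg [([325.0, 155.0], 0.69)]
hook [([322.0, 241.0], 0.74)]
hook_peg [([321.0, 241.0], 0.83), ([264.0, 168.0], 0.42)]
lane [([316.0, 246.0], 0.9), ([302.0, 234.0], 0.38)]
gauge [([399.0, 196.0], 0.56)]
pin [([443.0, 240.0], 0.72)]
rammer [([303.0, 307.0], 0.97), ([387.0, 254.0], 0.27)]
corebox [([196.0, 171.0], 0.86), ([262.0, 171.0], 0.69), ([323.0, 240.0], 0.33)]
top 512.8996949965638 [ 0.42584461 -0.00137743  1.31249993] [ 0.09888367  0.01010214 -0.99504772]
core1 [([438.0, 182.0], 0.73), ([364.0, 178.0], 0.69), ([210.0, 213.0], 0.61), ([331.0, 179.0], 0.58), ([469.0, 176.0], 0.56), ([251.0, 156.0], 0.22)]
windknob [([434.0, 243.0], 0.64)]
keeper [([250.0, 157.0], 0.74)]
keeper_peg [([252.0, 156.0], 0.83)]
hook [
[... 299 characters left out ...]
 1.2, 'qpos': array([-1.01149292,  0.50751834, -0.23758885,  1.50022216,  0.12569323,
        1.14892564, -0.15481217]), 'qd': array([ 0.00117951,  0.00082738, -0.00126641,  0.00051214, -0.00100736,
       -0.00070729,  0.0015973 ]), 'tau': array([-9.24325286e-04, -6.20358610e+01, -2.18517087e+00, -2.49956310e+01,
        1.37809743e-02,  2.25247299e-03, -1.61991278e-05]), 'tcp_pos': array([0.27400581, 0.5616991 , 0.23125552]), 'eef_rot': array([-1.38338547e-05,  2.24982080e-01,  9.74362900e-01, -4.62582298e-05]), 'contact_force': array([ 0.08781481, -1.35867369, -1.01376778]), 'wrist_torque': array([-0.04048347, -0.07468023, -0.03536437]), 'gripper_force': 0.0, 'width': 0.08526720661219578}
```

View pics/top0.png

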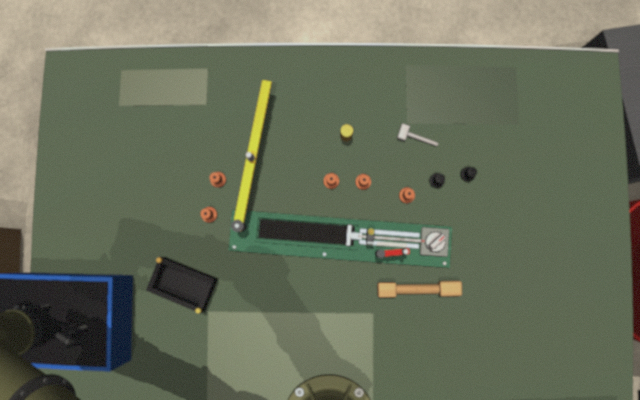

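View pics/side0.png

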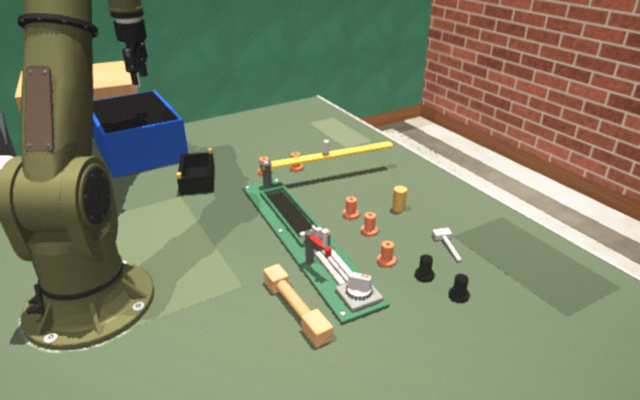

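Five terracotta cores show in the top picture at (217,179), (208,214), (331,181), (364,182) and (407,195). They fit the description. The look-alikes at (437,180) and (469,173) are black, so they are not meant. I'll confirm this in a crop and measure the lane frame.

```bash
python3 - <<'E'
from h import *
im=cv2.imread("pics/top0.png"); d=np.load("top0.npy"); W=cloud("top",d)
c=im[140:275,195:480]; cv2.imwrite("pics/crop1.png",cv2.resize(c,(798,378),interpolation=cv2.INTER_CUBIC))
hsv=cv2.cvtColor(im,cv2.COLOR_BGR2HSV)
def blobs(m,n,lo=15):
    k,l,s,cc=cv2.connectedComponentsWithStats(m.astype(np.uint8))
    for i in range(1,k):
        if s[i,4]>=lo:
            P=W[l==i]; print(n,cc[i].round(1),s[i,4],np.nanmedian(P,0).round(4),np.nanmax(P[:,2]).round(3))
z=W[...,2]
H,S,V=hsv[...,0],hsv[...,1],hsv[...,2]
blobs(((H<14)|(H>172))&(S>110)&(V>80)&(z<.13),"terra")
blobs((H>24)&(H<33)&(S>140)&(V>110),"yel")
# keeper bar line
m=(H>24)&(H<33)&(S>140)&(V>110)&(np.abs(z-.076)<.02)
P=W[m][:,:2]; print("bar",cv2.fitLine(P.astype(np.float32),cv2.DIST_HUBER,0,.01,.01).ravel())
# plate rect
m=(z>.004)&(z<.12)&(np.mgrid[0:400,0:640][0]>205)&(np.mgrid[0:400,0:640][0]<270)&(np.mgrid[0:400,0:640][1]>226)&(np.mgrid[0:400,0:640][1]<455)
P=W[m&(z<.016)]; print("plate",cv2.minAreaRect((P[:,:2]*1000).astype(np.float32)))
# dark lane floor
m2=m&(V<45)
P=ray("top",np.argwhere(m2)[:,::-1],.010)*1000
print("floor",cv2.minAreaRect(P[:,:2].astype(np.float32)),len(P))
for nm,zz in(("knob",1),):
  print(np.array2string(z[222:262,416:456:2][::2]*1000,precision=0,suppress_small=True,max_line_width=200))
E
```

```text
terra [217.3 178.9] 198 [0.6054 0.2844 0.0143] 0.052
terra [330.9 180.5] 193 [ 0.6015 -0.0043  0.0147] 0.056
terra [362.8 181.4] 194 [ 0.5997 -0.0841  0.0212] 0.053
terra [406.5 194.8] 199 [ 0.5669 -0.194   0.0186] 0.054
terra [634.1 206.6] 73 [ 0.581  -1.0872 -0.4399] -0.416
terra [208.6 214.1] 202 [0.5151 0.3039 0.0242] 0.056
terra [393.1 252.4] 116 [ 0.4236 -0.1542  0.0846] 0.091
terra [636.1 336.7] 35 [ 0.1224 -1.0823 -0.4404] -0.425
yel [259.3 117.2] 739 [0.7546 0.1747 0.075 ] 0.082
yel [244.4 190.4] 605 [0.5719 0.2074 0.0753] 0.083
bar [ 0.98391074 -0.17866066  0.6707348   0.18964188]
plate ((459.8912353515625, -29.347381591796875), (161.1942138671875, 582.6998901367188), 0.31026774644851685)
floor ((475.8296203613281, 79.48616027832031), (279.15106201171875, 43.49763107299805), 85.83131408691406) 1039
[[-2.  1. -1.  3. -2. -3. -2. -1.  3.  0. -2. -0.  2. -0.  1.  2. -1. -3. -3.  4.]
 [13. 10. 10. 10. 10.  8. -0. -3. -2. -4.  5.  1. -3.  1.  1.  1. -4.  3.  1. -0.]
 [12. 10. 11. 12. 10. 10.  8. 12.  9. 13. 14. 10.  8.  8.  9.  6. 12.  9.  3.  2.]
 [ 9. 14. 10. 23. 18. 19. 23. 1
[... 680 characters left out ...]
0. 32. 34. 26. 24. 14. 10. -0.  3.]
 [17. 12. 12. 20. 17. 25. 38. 62. 64. 61. 32. 31. 32. 32. 27. 18. 10. 10. -2. -1.]
 [11.  6.  8. 21. 23. 21. 32. 40. 61. 26. 30. 34. 33. 24. 25. 18.  8. 11.  0.  2.]
 [15. 11. 15. 19. 16. 21. 21. 29. 29. 28. 35. 31. 19. 19. 23. 20. 10.  9. -0. -0.]
 [ 9. 16. 13. 22. 19. 22. 24. 16. 21. 22. 26. 18. 24. 24. 20. 22.  7.  9. -1.  1.]
 [ 8. 13.  3. 18. 23. 17. 16. 18. 24. 21. 22. 18. 21. 24. 22. 20.  6. 11. -5. -5.]
 [ 9.  9.  9.  8. 12. 14.  7. 10.  9. 11. 11. 13. 10. 24. 18. 19. 14. 11.  1.  3.]
 [ 9. 11. 14.  9.  5.  9. 14. 13.  6.  9.  5. 11.  8.  4. 12. 12. 14. -0. -5. -1.]
 [12. 12.  8.  8.  9. 12.  8. 14. 13. 11. 12. 14. 12. 12.  9.  9. 11. -1. -1. -2.]]
```

View pics/crop1.png

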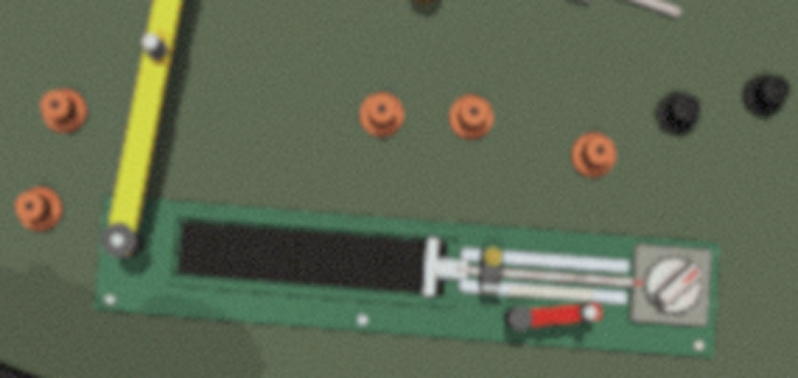

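The crop confirms the five terracotta cores. The knob's red line points up and to the right at crop (690,272), the red mark is at (638,282), and the jaw is at (432,267). Next I'll fit the lane frame precisely.

```bash
cat >> h.py <<'E'
def cores(c="top",im=None):
    """terracotta cores: list of (x,y,area) by matching model silhouette centroid"""
    if im is None: im,_=vision.grab_frame(c)
    h=cv2.cvtColor(im,cv2.COLOR_BGR2HSV); H,S,V=[h[...,i] for i in range(3)]
    m=(((H<14)|(H>172))&(S>110)&(V>80)).astype(np.uint8)
    k,l,s,cc=cv2.connectedComponentsWithStats(m); out=[]
    a=np.linspace(0,2*np.pi,40,endpoint=False); ring=np.c_[np.cos(a),np.sin(a)]
    def sil(xy,z0):
        M=np.zeros((1600,2560),np.uint8)
        for r,za,zb in((.02,0,.01),(.013,.01,.048)):
            P=np.vstack([np.c_[xy+r*ring,np.full(40,z0+z)] for z in(za,zb)])
            p=w2p(c,P)*4+1.5; cv2.fillConvexPoly(M,cv2.convexHull(p.astype(np.float32)).round().astype(int),1)
        y,x=np.nonzero(M); return np.array([x.mean(),y.mean()])/4-.375, len(x)/16
    for i in range(1,k):
        if s[i,4]<40: continue
        xy=ray(c,cc[i],.02)[0,:2]
        if not(.2<xy[0]<.95 and abs(xy[1])<.6): continue
        z0=0.
        for _ in range(4):
            p,A=sil(xy,z0); xy=xy+ray(c,cc[i],.02)[0,:2]-ray(c,p,.02)[0,:2]
        out.append((*xy.round(4),int(s[i,4]),int(A)))
    return out
E
python3 - <<'E'
from h import *
im=cv2.imread("pics/top0.png"); d=np.load("top0.npy"); W=cloud("top",d); z=W[...,2]
hsv=cv2.cvtColor(im,cv2.COLOR_BGR2HSV);H,S,V=[hsv[...,i] for i in range(3)]
print(cores("top",im)); print(cores("side",cv2.imread("pics/side0.png")))
v,u=np.mgrid[0:400,0:640]
def box(a,b,c,e): return (u>=a)&(u<b)&(v>=c)&(v<e)
m=(z>.05)&box(418,452,226,262); px=np.argwhere(m)[:,::-1]
P=ray("top",px,.062); kb=P.mean(0); print("knob bar",kb,np.degrees(cv2.minAreaRect((P[:,:2]*1e3).astype(np.float32))[2]/57.3),cv2.fitLine(P[:,:2].astype(np.float32),2,0,.01,.01).ravel()[:2])
m=box(416,456,222,262)&(S<70)&(V>90); P=ray("top",np.argwhere(m)[:,::-1],.022)*1e3; print("block",cv2.minAreaRect(P[:,:2].astype(np.float32)))
m=box(228,456,205,270)&(H>60)&(H<90)&(S>95); P=ray("top",np.argwhere(m)[:,::-1],.010)*1e3; print("plate",cv2.minAreaRect(P[:,:2].astype(np.float32)),m.sum())
fl=box(250,352,214,250)&(V<60); P=ray("top",np.argwhere(fl)[:,::-1],.010)*1e3; print("floor",cv2.minAreaRect(P[:,:2].astype(np.float32)),P.mean(0),fl.sum())
for n,b,zz in(("hinge",(228,250,216,236),.07),("kpeg",(242,260,146,166),.09),("hpeg",(398,414,244,260),.1)):
    m=box(*b)&(z>zz); print(n,m.sum(),np.argwhere(m).mean(0)[::-1],np.nanmax(z[m]),np.nanmedian(W[m],0))
print(np.array2string(z[246:260,384:414:2]*1000,precision=0,suppress_small=True,max_line_width=200))
print(np.array2string(z[148:166,242:262:2]*1000,precision=0,suppress_small=True,max_line_width=200))
print(np.array2string(z[216:236,230:250:2]*1000,precision=0,suppress_small=True,max_line_width=200))
E
```

```text
[(np.float64(0.6086), np.float64(0.2892), 198, 214), (np.float64(0.6059), np.float64(-0.0042), 194, 201), (np.float64(0.604), np.float64(-0.0862), 195, 201), (np.float64(0.5697), np.float64(-0.1984), 199, 204), (np.float64(0.5175), np.float64(0.3096), 202, 214), (np.float64(0.4226), np.float64(-0.163), 118, 206)]
[(np.float64(0.5959), np.float64(0.2605), 79, 219), (np.float64(0.6065), np.float64(-0.0042), 256, 293), (np.float64(0.604), np.float64(-0.0874), 272, 327), (np.float64(0.468), np.float64(-0.0901), 177, 361), (np.float64(0.5693), np.float64(-0.1999), 323, 392)]
knob bar [ 0.45028059 -0.26312927  0.062     ] 41.105954164347544 [ 0.6494162 -0.7604332]
block ((450.5888366699219, -268.55615234375), (99.40767669677734, 98.51448059082031), 89.45531463623047)
plate ((456.6083068847656, -28.57159423828125), (555.1967163085938, 98.59425354003906), 85.81736755371094) 909
floor ((475.29779052734375, 68.4593734741211), (219.45681762695312, 47.32593536376953), 85.8066635131836) [475.09276362  68.29222307  10.        ] 1582
hinge 169 [237.12426036 223.27810651] 0.08632712371251092 [0.4911
[... 2407 characters left out ...]
1.  9.  9.]
 [-1.  8. 80. 81. 81. 82. 73.  2. 10. 12.]
 [ 1. 75. 80. 81. 83. 78. 76.  8. 11.  5.]
 [-2. 82. 78. 77. 79. 76. 78.  9.  5.  8.]
 [ 1. 80. 79. 78. 78. 77. 79. 24. 12.  6.]
 [ 2. 79. 79. 79. 85. 84. 79. 34.  7. 10.]
 [ 7. 79. 80. 82. 82. 78. 80. 40. 11. 13.]
 [ 6. 84. 80. 82. nan 78. 79. 43.  9. 11.]
 [ 8. 78. 81. 81. 82. 75. 75. 34.  9.  7.]
 [ 4. 77. 81. 77. 79. 79. 69. 26. 10.  7.]
 [13. 76. 79. 78. 75. 77. 66. 23. 11. 11.]
 [10.  6. 79. 79. 78. 78. 27.  9. 11. 16.]
 [ 8.  8.  9. 77. 79.  8.  8.  5. 12.  8.]
 [ 8.  8. 11. 12. 10. 13. 15. 13.  1.  7.]
 [10. 12.  6.  4. 11. 10. 12. 11.  8.  9.]
 [12. 14.  7.  9.  8.  8.  8. 10. 10. 13.]
 [ 7.  7.  6.  7.  9.  8.  9. 11.  7.  6.]]
```

```bash
cat >> h.py <<'E'
A=np.radians(85.81); EY=np.array([np.cos(A),np.sin(A)]); EX=np.array([np.sin(A),-np.cos(A)])
KNOB=np.array([.4503,-.2631]); L0=KNOB+.325*EY+.0003*EX; HINGE=L0+.165*EY; HOOK=L0-.04*EX-.185*EY
LY=A-np.pi/2   # tool y along lane x
def lane(x,y): return L0+x*EX+y*EY
def wq(): return get_state()["wrist_torque"]
E
python3 - <<'E'
from h import *
print(L0,HINGE,HOOK,ray("top",[[237.1,225.7]],.08))
b=np.radians(-49.5)
for off in(np.pi/2,-np.pi/2):
    out=[]
    for a in(0,.8,1.6,2.36):
        q=ctrl.ik([*KNOB,.037],down(b+off+a)); out.append(None if q is None else np.round(q,2))
    print(np.degrees(off),out)
for s in(0,np.pi):
    for p in((.6086,.2892),(.5175,.3096),(.606,-.004),(.5697,-.1984),tuple(lane(0,.092)),tuple(lane(0,-.092))):
        q=ctrl.ik([*p,.02],down(LY+s)); print(p,None if q is None else np.round(q,2))
E
```

```text
[0.47434504 0.06100944] [0.48640062 0.22556843] [ 0.42093509 -0.12057354] [[0.48472147 0.22202914 0.08      ]]
90.0 [array([ 0.35,  0.6 ,  0.2 ,  2.01, -0.21,  0.55,  1.4 ]), array([ 0.52,  0.59, -0.06,  2.  ,  0.07,  0.55,  1.92]), array([ 0.64,  0.6 , -0.24,  2.  ,  0.25,  0.57,  2.53]), array([-0.15,  0.92,  1.15,  2.01, -1.06,  0.99, -1.66])]
-90.0 [array([ 0.02,  0.72,  0.75,  2.01, -0.76,  0.71, -1.18]), array([ 0.13,  0.66,  0.55,  2.01, -0.58,  0.63, -0.56]), array([ 0.08,  0.68,  0.63,  2.01, -0.66,  0.66,  0.31]), array([ 0.16,  0.65,  0.51,  2.01, -0.54,  0.61,  0.95])]
(0.6086, 0.2892) [-0.51  0.78  0.05  1.59 -0.05  0.77 -0.51]
(0.5175, 0.3096) [-0.6   0.7   0.04  1.8  -0.04  0.64 -0.62]
(0.606, -0.004) [-0.14  0.72  0.18  1.79 -0.19  0.65  0.07]
(0.5697, -0.1984) [ 0.18  0.71  0.19  1.8  -0.2   0.65  0.41]
(np.float64(0.48106694113394505), np.float64(0.15276354172163298)) [-0.41  0.61  0.08  2.06 -0.1   0.48 -0.33]
(np.float64(0.46762314088274876), np.float64(-0.03074467126842896)) [-0.06  0.58  0.11  2.15 -0.14  0.42  0.09]
(0.6086, 0.2892) [-0.13  0.86 -0.64  1.58  0.61  0.91  2.08]
(0.5175, 0.3096) [-0.2   0.77 -0.63  1.79  0.62  0.78  1.92]
(0.606, -0.004) [ 0.32  0.77 -0.6   1.78  0.59  0.78  2.49]
(0.5697, -0.1984) [ 0.63  0.76 -0.55  1.79  0.55  0.75  2.85]
(np.float64(0.48106694113394505), np.float64(0.15276354172163298)) [ 0.02  0.66 -0.58  2.06  0.63  0.6   2.07]
(np.float64(0.46762314088274876), np.float64(-0.03074467126842896)) [ 0.37  0.62 -0.53  2.15  0.62  0.53  2.44]
```

```bash
python3 - <<'E'
from h import *
b=np.radians(-49.5); o=down(b-np.pi/2)
ctrl.movep([*KNOB,.22],o); print(np.round(get_state()["qpos"],2))
ctrl.movel([*KNOB,.037],max_speed=.12)
ctrl.close_gripper(40); s=get_state(); print("w",s["width"],s["contact_force"],s["wrist_torque"],np.round(s["qpos"],3))
q=np.array(s["qpos"]); T0=np.array(s["wrist_torque"])
a=0
while a<2.6:
    a+=.3 if a<2.0 else .04
    if q[6]+a>2.85: print("range");break
    p=q.copy(); p[6]+=a; ctrl.set_joints(p); s=get_state(); t=s["wrist_torque"][2]
    print(round(a,2),round(s["qpos"][6]-q[6],3),round(t,3),round(s["width"],4))
    if a>2.1 and abs(t-T0[2])>.35: break
E
```

```text
[-0.13  0.5   0.95  1.8  -0.46  1.08 -1.45]
w 0.013089428059382397 [-3.55980193 -0.05453792  3.4518653 ] [-0.01988229  0.45469078  0.02311386] [ 0.036  0.712  0.717  2.01  -0.732  0.696 -1.212]
0.3 0.296 0.017 0.0133
0.6 0.594 0.063 0.0133
0.9 0.895 0.031 0.0133
1.2 1.195 0.045 0.013
1.5 1.495 0.032 0.0132
1.8 1.795 0.033 0.0131
2.1 2.095 0.033 0.0136
2.14 2.135 -0.0 0.0128
2.18 2.175 0.056 0.0131
2.22 2.215 -0.008 0.0132
2.26 2.255 0.054 0.0129
2.3 2.295 0.052 0.013
2.34 2.335 0.02 0.0131
2.38 2.374 -0.545 0.013
```

The zero stop was reached at about 2.36 rad, as predicted. Now I'll release the knob and pick the cores, detecting them again before each pick.

```bash
cat >> h.py <<'E'
def inlane(x,y):
    d=np.array([x,y])-L0; return d@EX,d@EY
def free():
    r=[]
    for x,y,a,m in cores():
        lx,ly=inlane(x,y)
        if abs(lx)<.06 and -.37<ly<.2: continue
        r.append((float(x),float(y),a))
    return r
def pick_place(p,ly,zp=.019):
    o=down(LY); z=.17
    ctrl.movel([*p,z],o,max_speed=.3)
    ctrl.movel([*p,.06],max_speed=.2); ctrl.movel([*p,zp],max_speed=.1)
    ctrl.close_gripper(40); w=get_state()["width"]
    ctrl.movel([*p,z],max_speed=.2); w2=get_state()["width"]
    print("pick",p,"w",round(w,4),round(w2,4))
    if w2<.015: ctrl.ungrasp(); return False
    t=lane(0,ly); ctrl.movel([*t,z],max_speed=.3); ctrl.movel([*t,.05],max_speed=.2)
    ctrl.movel([*t,zp+.012],max_speed=.06)
    f0=get_state()["contact_force"][2]; zz=zp+.012
    while zz>zp+.006:
        zz-=.001; ctrl.movel([*t,zz],max_speed=.03)
        if get_state()["contact_force"][2]-f0>4: break
    print("place z",round(zz-zp,4),"f",get_state()["contact_force"]-0)
    ctrl.ungrasp(); ctrl.movel([*t,.06],max_speed=.1); ctrl.movel([*t,z],max_speed=.25); return True
E
python3 - <<'E'
from h import *
ctrl.ungrasp(); p=get_state()["tcp_pos"]; ctrl.movel([p[0],p[1],.2],max_speed=.15)
ctrl.movep([.55,-.3,.22],down(LY)); print(np.round(get_state()["qpos"],2), get_state()["time"])
c=free(); print(c)
p=min(c,key=lambda r:r[1]); pick_place(p[:2],-.092); print(get_state()["time"])
im,_=vision.grab_frame("top"); im2,_=vision.grab_frame("side"); cv2.imwrite("pics/a.png",np.vstack([cv2.resize(im[140:275,195:480],(798,378)),]));cv2.imwrite("pics/b.png",im2)
print(free())
E
```

```text
[-0.03  0.66  0.9   1.52 -0.53  1.22  0.88] 13.4083
[(0.6084, 0.2888, 201), (0.6059, -0.0042, 196), (0.6044, -0.0858, 198), (0.5701, -0.1982, 204), (0.5177, 0.3097, 200)]
pick (0.5701, -0.1982) w 0.0247 0.0245
place z 0.01 f [-1.89193361  0.93038511  5.73934822]
20.9333
[(0.6084, 0.2889, 199), (0.606, -0.0041, 198), (0.6044, -0.0859, 198), (0.5174, 0.3099, 204)]
```

View pics/b.png

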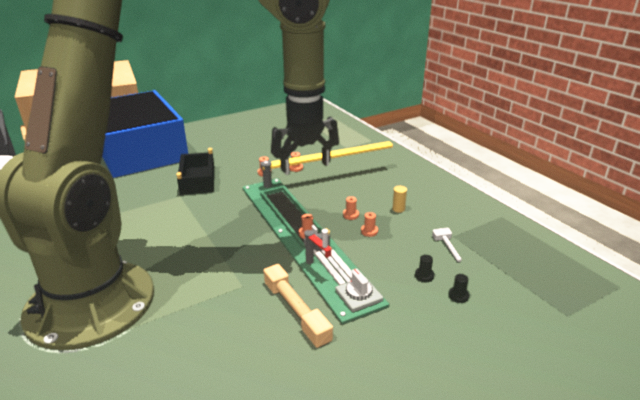

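The first core stands upright in the lane at side pixel (306,222), and the knob bar lies along the lane. Next, the rest.

```bash
python3 - <<'E'
from h import *
for ly in(-.046,0,.046,.092):
    c=[r for r in free() if r[2]>150]; print(ly,c)
    if not c: break
    p=min(c,key=lambda r:r[1])
    pick_place(p[:2],ly)
ctrl.movel([.45,-.25,.25],down(LY),max_speed=.4)
print(get_state()["time"])
im,_=vision.grab_frame("top"); im2,_=vision.grab_frame("side")
cv2.imwrite("pics/c.png",np.vstack([cv2.resize(im[140:275,195:480],(798,378)),cv2.resize(im2[140:320,200:480],(798,513))[100:313]]))
print([(x,y,a,np.round(inlane(x,y),3)) for x,y,a,m in cores("top",im)])
E
```

```text
-0.046 [(0.6085, 0.2889, 198), (0.606, -0.0042, 197), (0.6045, -0.0857, 199), (0.5176, 0.3096, 200)]
pick (0.6045, -0.0857) w 0.0249 0.0252
place z 0.01 f [-0.56225184  0.69340605  5.63963072]
0 [(0.6086, 0.289, 201), (0.6063, -0.0037, 203), (0.5174, 0.3096, 203)]
pick (0.6063, -0.0037) w 0.0248 0.0247
place z 0.01 f [0.05487581 0.65931444 5.20987214]
0.046 [(0.6085, 0.2889, 201), (0.5176, 0.3097, 200)]
pick (0.6085, 0.2889) w 0.0248 0.0246
place z 0.011 f [-2.17789357  6.60785326 24.18009274]
0.092 [(0.5175, 0.3099, 200)]
pick (0.5175, 0.3099) w 0.0249 0.0251
place z 0.01 f [-0.43480819  0.64533504  5.35169953]
52.8083
[(np.float64(0.4786), np.float64(0.1127), 706, array([0.   , 0.052])), (np.float64(0.472), np.float64(0.0153), 233, array([ 0.001, -0.046])), (np.float64(0.4685), np.float64(-0.0307), 234, array([ 0.001, -0.092])), (np.float64(0.4226), np.float64(-0.163), 118, array([-0.035, -0.227]))]
```

View pics/c.png

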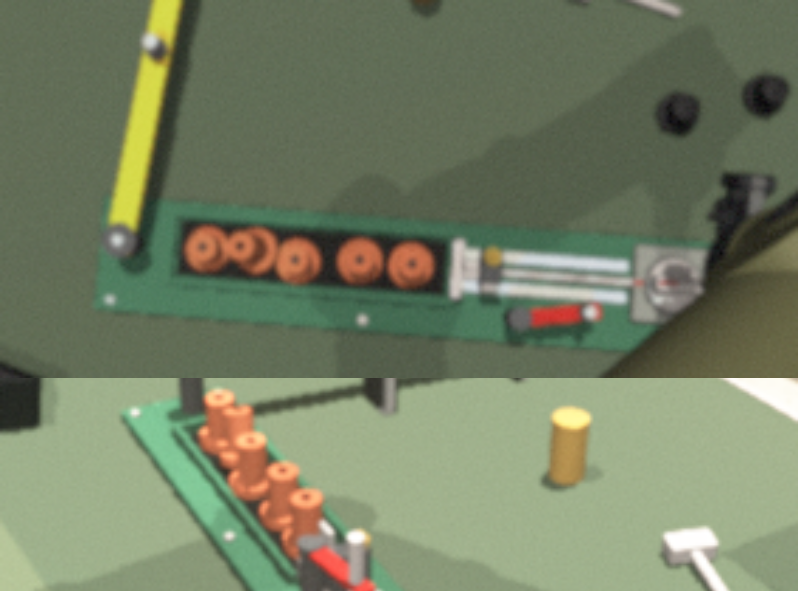

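The top crop shows the third core at (298,259), shifted about 12 mm towards +y. The fourth was therefore set on its flange and leans on the fifth, with its foot at (258,250) and its top at (240,245). I'll grip core 3 and slide it back to slot 0, so that core 4's foot can drop to the floor.

```bash
python3 - <<'E'
from h import *
px=np.array([[298,259],[241,244],[206,247],[361,259],[411,265]])/2.8+[195,140]
for p in ray("top",px-.3,.058): print(np.round(inlane(*p[:2]),4))
p3=inlane(*ray("top",px[:1]-.3,.058)[0,:2])
ctrl.movel([*lane(0,p3[1]),.17],down(LY),max_speed=.3)
ctrl.movel([*lane(0,p3[1]),.07],max_speed=.15); ctrl.movel([*lane(0,p3[1]),.033],max_speed=.05)
print(get_state()["contact_force"])
ctrl.close_gripper(30); print(get_state()["width"])
ctrl.movel([*lane(0,-.003),.033],max_speed=.02); print(get_state()["contact_force"])
ctrl.ungrasp(); ctrl.movel([*lane(0,-.003),.07],max_speed=.08); ctrl.movel([*lane(0,-.003),.17],max_speed=.25)
ctrl.movel([.45,-.25,.25],max_speed=.4)
im,_=vision.grab_frame("top"); im2,_=vision.grab_frame("side")
cv2.imwrite("pics/d.png",np.vstack([cv2.resize(im[205:265,220:380],(800,300),interpolation=2),cv2.resize(im2[150:260,230:390],(436,300),interpolation=2).copy() if 0 else cv2.resize(im2[170:230,230:390],(800,300),interpolation=2)]))
print(get_state()["time"],cores("top",im))
E
```

```text
[-0.004   0.0069]
[0.0051 0.0578]
[0.0001 0.0882]
[ 0.0003 -0.0479]
[-0.0015 -0.0918]
[-0.13867529  0.23034864 -0.10256893]
0.025502885385817013
[0.85465002 1.85671681 4.51694442]
59.9083 [(np.float64(0.4821), np.float64(0.1537), 237, 205), (np.float64(0.4794), np.float64(0.0833), 474, 202), (np.float64(0.472), np.float64(0.0153), 233, 202), (np.float64(0.4685), np.float64(-0.0306), 234, 201), (np.float64(0.4226), np.float64(-0.1628), 120, 207)]
```

View pics/d.png

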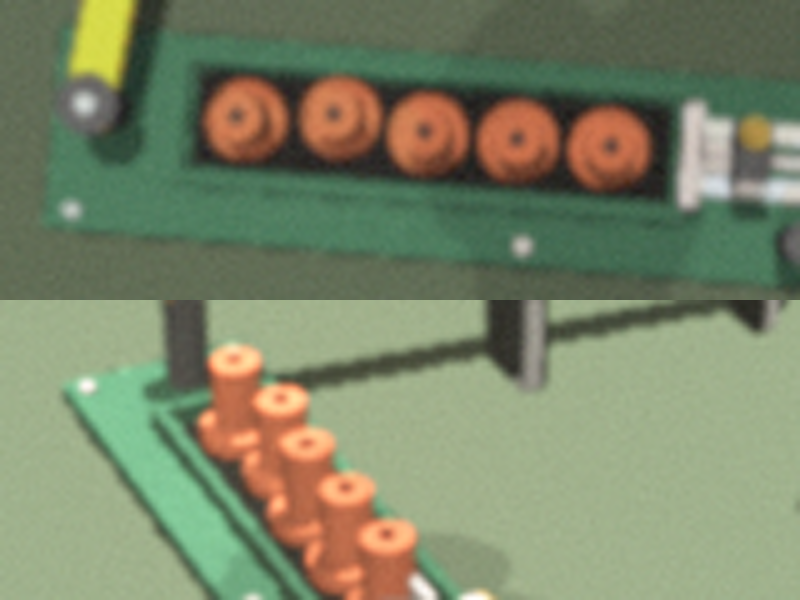

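All five now stand upright; the top crop shows them at (245,115) through (610,148). Next I'll close the keeper by gripping its peg, with the tool's closing axis kept tangential to the arc.

```bash
cat >> h.py <<'E'
def peg(th): return HINGE+.170*(np.sin(th)*EX-np.cos(th)*EY)
E
python3 - <<'E'
from h import *
th=1.464; z=.083
p=peg(th); print(p)
ctrl.movel([*lane(.1,0),.25],down(LY),max_speed=.4)
ctrl.movep([*p,.2],down(LY+th)); print(np.round(get_state()["qpos"],2))
ctrl.movel([*p,.13],max_speed=.2); ctrl.movel([*p,z],max_speed=.06)
ctrl.close_gripper(25); s=get_state(); print("w",s["width"],s["contact_force"],s["tcp_pos"])
for th in np.r_[np.arange(1.4,.1,-.1),.1]:
    ctrl.movel([*peg(th),z],down(LY+th),max_speed=.08)
    s=get_state(); f=np.array(s["contact_force"][:2]); e=np.array([np.sin(th),-np.cos(th)]); R=e[0]*EX+e[1]*EY; T=np.cos(th)*EX+np.sin(th)*EY
    print(round(th,2),"rad",round(f@R,1),"tan",round(f@T,1),"w",round(s["width"],4))
    if np.linalg.norm(f)>40 or s["width"]<.01: break
print(get_state()["time"])
E
```

```text
[0.65365631 0.19514584]
[-0.61  0.67  0.54  1.38 -0.35  1.18  1.35]
w 0.01264602393896181 [ 0.13686909 -0.45209072  1.50982791] [0.65366377 0.19512351 0.08314838]
1.4 rad -0.0 tan -1.4 w 0.0128
1.3 rad 0.7 tan 0.3 w 0.0132
1.2 rad 1.7 tan 0.0 w 0.0132
1.1 rad 2.2 tan -0.4 w 0.0131
1.0 rad 4.3 tan -0.6 w 0.013
0.9 rad 5.8 tan 0.7 w 0.0133
0.8 rad 7.2 tan -1.1 w 0.0129
0.7 rad 6.1 tan -0.7 w 0.0134
0.6 rad 6.6 tan -0.7 w 0.0136
0.5 rad 8.1 tan -0.4 w 0.0131
0.4 rad 7.8 tan 0.2 w 0.0132
0.3 rad 8.8 tan 0.3 w 0.0131
0.2 rad 9.2 tan 0.7 w 0.0129
0.1 rad 10.0 tan -0.7 w 0.0133
68.875
```

```bash
python3 - <<'E'
from h import *
z=.083; ctrl.close_gripper(60)
th=.1
while th>-.06:
    th-=.01
    ctrl.movel([*peg(th),z],down(LY+max(th,0)),max_speed=.03)
    s=get_state(); f=np.array(s["contact_force"][:2])
    print(round(th,3),"tan",round(f@EX,1),"rad",round(-f@EY,1))
    if th<.02 and f@EX>22: break
ctrl.ungrasp(); p=get_state()["tcp_pos"]; ctrl.movel([p[0],p[1],.2],max_speed=.15)
ctrl.movel([.6,.1,.3],max_speed=.4)
print(get_state()["time"])
im,d=vision.grab_frame("top"); im2,_=vision.grab_frame("side")
cv2.imwrite("pics/e.png",np.vstack([cv2.resize(im[205:275,220:460],(800,233),interpolation=2),cv2.resize(im2[170:310,230:390],(411,360),interpolation=2) if 0 else cv2.resize(im2[190:300,230:410],(800,367)[:2],interpolation=2)]))
W=cloud("top",d); h=cv2.cvtColor(im,cv2.COLOR_BGR2HSV); m=(h[...,0]>24)&(h[...,0]<33)&(h[...,1]>140)&(h[...,2]>110)&(abs(W[...,2]-.076)<.02)
P=ray("top",np.argwhere(m)[:,::-1],.076)[:,:2]; l=cv2.fitLine(P.astype(np.float32),2,0,.01,.01).ravel(); print(l,np.degrees(np.arctan2(-l[0]*np.sign(l[1]),abs(l[1])))+4.19,m.sum(),inlane(*l[2:]))
m=np.zeros((400,640),bool); m[226:262,418:452]=True; m&=W[...,2]>.05
P=ray("top",np.argwhere(m)[:,::-1],.062)[:,:2]; l=cv2.fitLine(P.astype(np.float32),2,0,.01,.01).ravel(); print("knob",l,EY)
E
```

```text
0.09 tan 0.8 rad 8.8
0.08 tan -0.5 rad 9.4
0.07 tan 0.8 rad 10.2
0.06 tan 0.9 rad 8.2
0.05 tan 0.3 rad 8.9
0.04 tan 3.6 rad 8.6
0.03 tan 2.4 rad 7.9
0.02 tan 0.1 rad 9.6
0.01 tan -0.8 rad 10.0
0.0 tan -0.7 rad 9.7
-0.01 tan 3.5 rad 9.8
-0.02 tan 9.6 rad 10.3
-0.03 tan 14.5 rad 10.3
-0.04 tan 20.5 rad 10.1
-0.05 tan 26.3 rad 10.1
75.0833
[0.07442354 0.9972267  0.46999007 0.00642781] -0.078100204 891 (np.float64(-0.0003553675245888584), np.float64(-0.05475393412816841))
knob [ 0.07240078  0.9973756   0.4503826  -0.2637328 ] [0.07306413 0.99732724]
```

View pics/e.png

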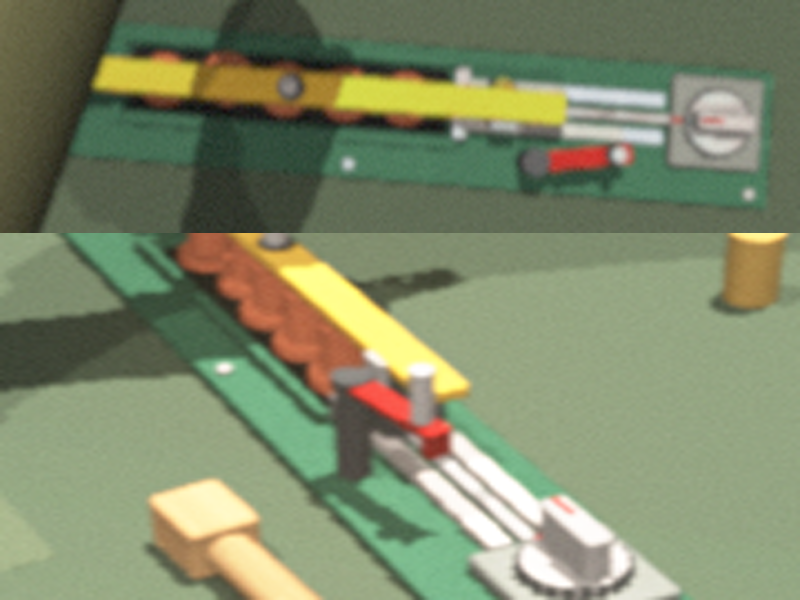

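The keeper is shut: its bar lies on the lane's middle line at angle ≈ 0, and the force trace shows the detent click and then the stop. The knob's red line points at the red mark. Next is the hook, at about 1.4 rad.

```bash
python3 - <<'E'
from h import *
W=cloud("top",np.load("top0.npy")); zz=W[222:244,360:382,2]; print("post",np.nanpercentile(zz,[90,99,100]))
assert np.nanpercentile(zz,99)<.09
hp=lambda th: HOOK+.055*(np.cos(th)*EX-np.sin(th)*EY)
yaw=lambda th: LY-th+np.pi/2
th=1.406; z=.092; p=hp(th); print(p)
ctrl.movel([.55,-.1,.25],max_speed=.4)
ctrl.movep([*p,.2],down(yaw(th))); print(np.round(get_state()["qpos"],2))
ctrl.movel([*p,.14],max_speed=.2); ctrl.movel([*p,z],max_speed=.06)
ctrl.close_gripper(25); s=get_state(); print("w",s["width"],s["contact_force"])
for th in [*np.arange(1.3,.05,-.1),.05,0,-.05,-.1,-.15,-.2]:
    ctrl.movel([*hp(th),z],down(yaw(max(th,0))),max_speed=.04)
    s=get_state(); f=np.array(s["contact_force"][:2]); R=np.cos(th)*EX-np.sin(th)*EY; T=-np.sin(th)*EX-np.cos(th)*EY
    print(round(th,2),"rad",round(f@R,1),"tan",round(f@T,1),"w",round(s["width"],4))
    if np.linalg.norm(f)>35 or s["width"]<.008 or(th<.1 and f@T>12): break
ctrl.ungrasp(); p=get_state()["tcp_pos"]; ctrl.movel([p[0],p[1],.2],max_speed=.15)
ctrl.movel([.6,.1,.3],max_speed=.4); print(get_state()["time"])
im,d=vision.grab_frame("top"); im2,_=vision.grab_frame("side")
cv2.imwrite("pics/f.png",np.vstack([cv2.resize(im[205:275,220:460],(800,233),interpolation=2),cv2.resize(im2[190:300,230:410],(800,367),interpolation=2)]))
E
```

```text
post [0.05428891 0.07745977 0.07965408]
[ 0.42596972 -0.17534262]
[-0.36  0.44  1.01  1.97 -0.45  0.98  0.96]
w 0.011337744968418993 [0.12147343 0.47765421 1.53664426]
1.3 rad -0.9 tan -1.2 w 0.0112
1.2 rad -2.2 tan -0.2 w 0.0114
1.1 rad -1.3 tan -0.4 w 0.011
1.0 rad -2.7 tan 0.2 w 0.011
0.9 rad -2.1 tan -0.5 w 0.0106
0.8 rad -2.2 tan -0.5 w 0.0109
0.7 rad -3.6 tan 0.4 w 0.0112
0.6 rad -1.3 tan 0.4 w 0.0113
0.5 rad -3.0 tan 0.2 w 0.0111
0.4 rad -3.5 tan 0.2 w 0.011
0.3 rad -3.4 tan -0.4 w 0.0108
0.2 rad -3.9 tan 0.6 w 0.011
0.1 rad -4.2 tan -0.0 w 0.0115
0.05 rad -3.7 tan 0.2 w 0.011
0 rad -4.7 tan 1.7 w 0.011
-0.05 rad -4.4 tan 8.8 w 0.011
-0.1 rad -3.9 tan 16.3 w 0.0109
85.6833
```

View pics/f.png

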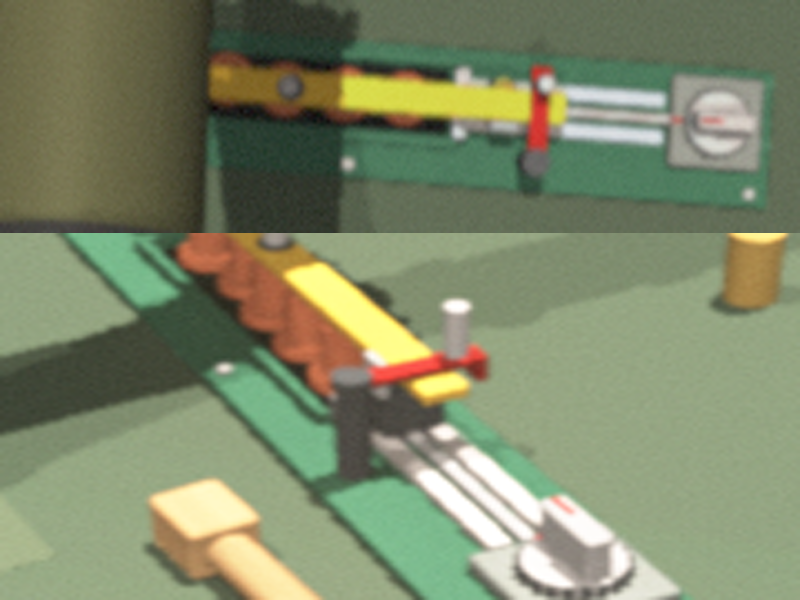

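The red hook lies across the bar end at (540,110) with its nose on the far side, and it met its stop. The keeper, knob and cores are in place, so I'm handing in.

```bash
python3 -c "
from h import *
print(ticket.close_job())"
```

```text
the job is handed in; nothing more can be done
None
```

The job is handed in with the knob at its zero stop, all five cores upright in the lane, the keeper clicked shut and the hook closed over it; the fourth core first landed tilted against the fifth, and was put right before the keeper was shut.

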